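# Seat the filter drawer and hold the extractor hood at its setting

### The arm

A 7-joint arm with a two-finger parallel gripper is mounted at the origin on the work surface. World frame = base frame: x ahead of the robot, y to its left, z up, the work surface at z = 0. Lengths are in m, angles in rad, forces in N, time in s.
With the tool pointing down it reaches from about 0.425 to 0.875 m from the base axis. Payload 4.7 kg.
Tool frame: the origin (TCP) lies midway between the tips of the shut fingers; the grasp point (between the pads) lies 19 mm behind it; z points along the fingers, y is the line along which they close (so a half turn about z gives the same grasp; the last joint's range is limited). The gripper opens to 87 mm and grips with 3 to 60 N. Pads are 19 mm wide; open, the fingers measure 117 mm over their backs; the gripper's body (75 mm by 190 mm) begins 51 mm behind the grasp point.
Start: joints at [1.277, 0.321, -0.07, 1.45, 0.023, 1.371, -0.057], TCP at [0.197, -0.619, 0.199] pointing down, gripper open.
Joint ranges: [-2.86, 2.86], [-0.3, 2.09], [-1.38, 1.24], [0.06, 2.45], [-1.56, 4.7], [0.09, 2.05], [-2.69, 2.69]. Speed limits (rad/s): [2.57, 2.57, 3.14, 3.14, 3.14, 3.14, 3.14].

### API

Orientations are given as a rotation vector (axis times angle).
In Python, from bench import ctrl, imaging, close_job gives the robot as it stands (ctrl), with the cameras (imaging) and the job as plain functions.
- The arm moves only by the tool send_path, called after "Emit:" as name(argument=value, ...) on one line, values as JSON. Schema: {"type":"object","properties":{"plan":{"type":"string"},"force":{"type":"number"},"only":{"type":"string"},"quiet":{"type":"boolean"},"lines":{"type":"string"}},"required":["plan"],"additionalProperties":false}. plan is a string of 1 to 20 rows, parted by a bar, with the numbers parted by commas; each row has 5 numbers: dx, dy, dz in a scale on which 1.0 is 750 mm, then a turn about the tool's z in fractions of the full range, 1 being 180 degrees, then the opening from 0.0 (shut) to 1.0 (fully open); each row is the pose to reach, as a shift and turn from the pose commanded when the call began, along the tool's axes at that moment; what a row does not reach only later rows make up. A row lasts 1/10 s, in which the tool goes at most 0.05 m and 0.15 rad, less where a joint would pass 70% of its speed; a pose out of reach is approached as far as the arm can. The fingers move at their own pace and stop on an object; force is the grip in N (left out, the last holds). Time passes only in rows, so rows that do not move let the fingers close. The tool returns the time, the measured TCP pose, the force, the opening and the grip force at its end. only (a regular expression) keeps the lines of the reply that match it, lines (a string "A,B") keeps lines A to B, and quiet returns only ok. No shift or turn number may pass 1 either way. Input that does not fit is refused with a message, and nothing moves.
- ctrl.get_state(): the state, without advancing time (a new reading comes with each control period).
- imaging.get_image(name): name is "side" or "top"; returns the picture (480x640x3 uint8, red, green, blue); there is no depth.
- imaging.camera_model(name): a dict with "vertical_fov" (degrees; the focal length in pixels is half the picture's height over the tangent of half this angle, whatever the lens; pixels are square), "cx", "cy" (the principal point, pixels), "rvec" (rotation vector, rad) and "tvec" (3), from world to camera coordinates, as OpenCV has them. Camera axes: x right, y down, z forward; pixel columns grow to the right and rows downward; lengths in m; the calibration is good to about 2 mm. A picture is of the moment at which its call begins. camera_model takes no time and is no camera call.
- close_job(): hands the job in; it is judged then, once.
The state is a dict: "time": time; "joint_positions": joint angles; "qd": joint speeds; "joint_torque": joint torques, N m; "position": TCP position; "tool_rot": TCP orientation; "ft_force": force on the tool from outside, world axes, zero at the start; "torque": the same for the moment, N m; "grip_width": opening from 0.0 (shut) to 1.0 (fully open); "grip_force": force on a finger pad.
Only numpy, scipy, OpenCV 4.12 (cv2) and the standard library are available. Lean on these libraries where they do the work, as an engineer would, in place of code of your own. Each camera call takes 0.05 s, during which the arm holds its last target. There are 200 camera calls.

### The job

Get the bench dust extractor ready for sanding: first push its filter drawer fully home until the catch clicks, then lift the sprung hood cover by its black bow handle until the white pointer on its edge lines up with the red setting clip on the steel quadrant, and keep holding it steady there, finishing with the cover still in your grip so that I can tighten the clamp knob. Leave the red clip as it is set, and do not disturb the sander, tin and sanding block on the bench.

Things in the scene. Friction and masses are not known exactly. Their poses are not given: they have to be found in the camera images.
- extractor: Blue sheet-steel bench dust extractor, fixed: 280 deep (x) x 340 wide (y) x 146 mm high without its grey cover. Origin: centre of its underside on the bench; x from its front (which faces the robot) to its back, y to its left seen from the robot. Yaw up to 0.25 rad. A steel quadrant at its left (y = 171 to 174 mm) rises to 284 mm above the bench; the cover's clamp knob reaches y = 197 mm
- drawer (a joint): Filter drawer in the extractor's front: how far it is out, m; 0 = home against its stop, grows as it comes out to -x of the extractor, at most 0.11. About 1.5 N of friction; a sprung ball catch must be pushed over (up to about 8 N more, most at 9 mm) between 11 and 5 mm from home, and then draws the drawer home and keeps it there
- drawer_handle (a point): Middle of the bar of the drawer's black bow handle: round, 10 mm thick, 120 mm long along the extractor's y, 32 mm in front of the drawer's aluminium front plate, 115 mm above the bench; clear below and in front, 27 mm clear behind. Moves with the drawer; its axes are the extractor's, and it lies in the extractor's middle plane y = 0
- cover_grip: Black bow handle, one piece with the grey hood cover (256 x 320 x 5 mm) on top of the extractor. Origin: foot of the handle, midway between its posts, on the cover's top face. Its axes turn with the cover: x along the cover towards the hinge, z away from its top face; so the tilt of z from vertical is the cover's angle: 0 = shut, grows as the front edge lifts, at most 0.85 rad
- cover_handle (a point): Middle of the cover handle's bar: round, 12 mm thick, 110 mm long along y, 42 mm above the cover's top face, clear beneath. The cover's hinge line runs along the extractor's y at x = 128, z = 150 mm in its frame; when shut the bar is 240 mm in front of and 48 mm above it. Springs and weight pull the cover shut: about 5 N up at the bar to start it, 8 N at 0.6 rad; let go, it falls shut
- mark_clip (a point): Middle of the red setting clip (24 x 10 x 12 mm) on the rim of the quadrant, 168 mm from the hinge line at the extractor's left (y = 171 mm). Its axes are turned about y to the angle it marks: x from the clip towards the hinge line, so pointer and clip line up when the x axes of cover_grip and mark_clip are parallel. It marks 0.3 to 0.6 rad and stays as set unless knocked
- sander: Orange and black random-orbit sander standing on its 125 mm pad, 134 mm high, with a grey dust canister out to 160 mm along its x. Origin: centre of the pad's underside. Leave alone
- filler_tin: Tin of wood filler with a yellow label, 76 mm across, 105 mm high. Origin: centre of its base. Leave alone
- sanding_block: Cork sanding block 115 x 65 x 34 mm. Origin: centre of its underside. Leave alone

How it is judged:
On the way, in this order (a step that is already met when the one before it is completed fails the run):
1. the filter drawer is home past its catch, the cover still shut (value of joint drawer below 0.004 m and angle between cover_grip's own z axis and vertical below 0.1 rad), for 0.2 s.
2. the cover is lifted by its handle to the clip (angle between the x axis of cover_grip and the x axis of mark_clip, either way round below 0.06 rad and contact force between the fingers and cover_grip above 2 N), for 0.2 s.
At the end, for the whole second after the job is handed in: The filter drawer is home (within 4 mm of its stop) and the cover stands still within 0.06 rad (3.4 degrees, about 9 mm at the pointer) of the angle marked by the red clip, carried by the gripper's fingers on its handle (more than 2 N) through the last second; the clip has not been shifted (all of step 2 and value of joint drawer below 0.004 m and distance of mark_clip from where it was at the start of the episode below 0.008 m and angular speed of cover_grip below 0.05 rad/s); the arm keeps its last pose, push and grip.
It fails at once if the cover was lifted with the filter drawer still out (value of joint drawer above 0.012 m and angle between cover_grip's own z axis and vertical above 0.15 rad).
It fails at once if the red setting clip was shifted (distance of mark_clip from where it was at the start of the episode above 0.008 m).
It fails at once if the sander, tin or sanding block was disturbed (distance of any of sander, filler_tin, sanding_block from where it was at the start of the episode above 0.015 m or angle between any of sander, filler_tin's own z axis and vertical above 0.3 rad).
It also fails if it takes over 51 s, if anything falls off the work surface, if the arm or the gripper's body presses on something with over 40 N, if the wrist force passes 120 N, or if a joint passes its speed limit or range.

## Working session

There is one attempt and no reset: what is moved stays moved. The work goes in short steps, Python scripts to look and compute and a tool call to move; the robot and the scene stay as the last step left them, time stands still between calls to the robot, and variables do not carry over. Pictures are saved under pics/ and viewed, at most 10 in all, crops included, and the job is handed in when it is done.

```bash
ls; mkdir -p pics; python3 - <<'E'
from bench import ctrl, imaging, close_job
import cv2
for n in("side","top"):
    im=imaging.get_image(n); cv2.imwrite(f"pics/{n}0.png",im[:,:,::-1]); print(n,imaging.camera_model(n))
s=ctrl.get_state(); print(s)
E
```

```text
bench.py
pics
side {'vertical_fov': 54.243154635835864, 'cx': 322.69010457408723, 'cy': 240.69373735162307, 'rvec': array([ 0.76570802, -2.76744307,  0.8285431 ]), 'tvec': array([0.48183767, 0.3020453 , 0.86549998])}
top {'vertical_fov': 42.70850583958295, 'cx': 323.59644025687874, 'cy': 243.70678467663157, 'rvec': array([ 2.18091985, -2.13979456,  0.12974086]), 'tvec': array([-0.00771691,  0.59811485,  1.33666447])}
{'time': 0.1, 'joint_positions': array([ 1.27712287,  0.32174556, -0.07006864,  1.45155524,  0.02256568,
        1.37079643, -0.05691066]), 'qd': array([ 0.0004314 , -0.00169072,  0.00057395, -0.00228881,  0.00173058,
       -0.00017865, -0.00114391]), 'joint_torque': array([ 9.04893773e-05, -4.92571414e+01, -4.05655531e-01, -3.13401997e+01,
       -6.42249640e-02,  3.94579454e-02,  6.93546281e-05]), 'position': array([ 0.19670139, -0.6189601 ,  0.19837181]), 'tool_rot': array([-3.10280186e+00, -4.81277435e-01,  5.13824660e-04]), 'ft_force': array([-0.25424141,  0.44978418, -0.02914206]), 'torque': array([0.00160601, 0.0349976 , 0.01356323]), 'grip_force': 0.0, 'grip_width': 1.0003049133936182}
```

View pics/side0.png

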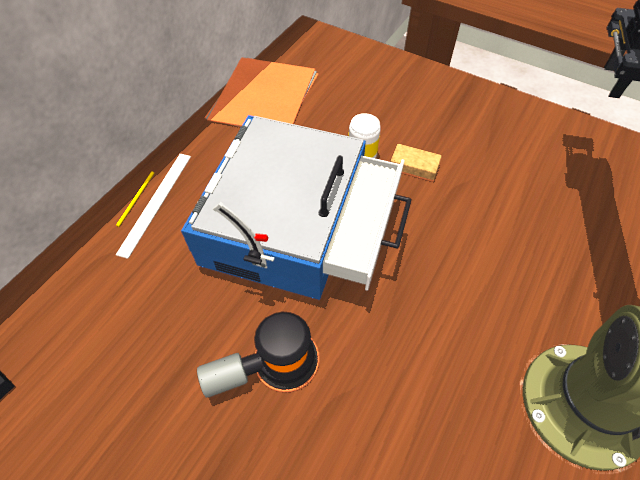

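View pics/top0.png

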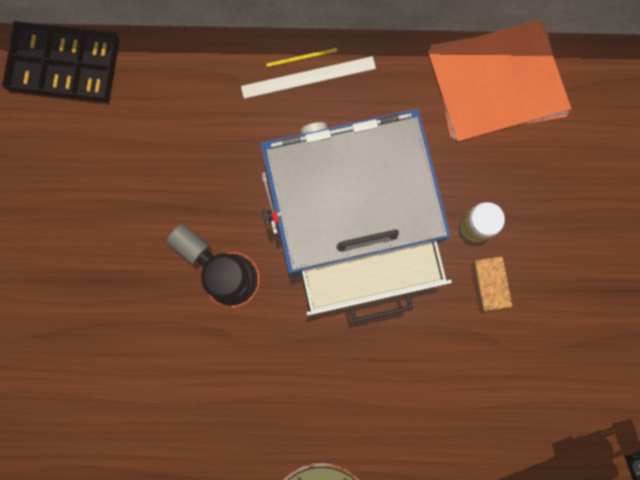

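The side view shows the extractor with its drawer out: cover handle around (331,186), drawer handle bar around (404,222), red clip (261,237), sander (285,350). In the top view the body corners are (262,145), (419,110), (447,238) and (290,271), the cover bar runs (341,245)–(396,234), the drawer bar (352,321)–(409,307), and the clip is at (276,217).

```bash
cat > h.py <<'E'
import numpy as np, cv2
from bench import ctrl, imaging, close_job
from scipy.optimize import least_squares
from scipy.spatial.transform import Rotation as R
M={n:imaging.camera_model(n) for n in("side","top")}
def proj(n,P):
    m=M[n]; f=240/np.tan(np.radians(m["vertical_fov"])/2)
    K=np.array([[f,0,m["cx"]],[0,f,m["cy"]],[0,0,1]])
    return cv2.projectPoints(np.atleast_2d(np.float64(P)),m["rvec"],m["tvec"],K,None)[0][:,0]
def world(p,P):
    c,s=np.cos(p[2]),np.sin(p[2]); P=np.atleast_2d(P)
    return np.c_[p[0]+c*P[:,0]-s*P[:,1],p[1]+s*P[:,0]+c*P[:,1],P[:,2]]
E
cat > fit.py <<'E'
from h import *
B=.146
def feats(p):
    d,t=p[3:5]; X=-.14-.032-d
    cl=[.128-.168*np.cos(t),.172,.15+.168*np.sin(t)]
    return [("top",[-.14+.28,.17,B],(262,145)),("top",[.14,-.17,B],(419,110)),("top",[-.14,-.17,B],(447,238)),("top",[-.14,.17,B],(290,271)),
    ("top",[-.112,0,.198],(368.5,239.5)),("top",[X,0,.115],(380.5,314)),("top",cl,(276,217)),
    ("side",cl,(261,237)),("side",[-.112,0,.198],(331,186)),("side",[X,0,.115],(404,222)),("side",[.14,-.17,B],(248,116)),("side",[-.14,-.17,B],(364,141)),("side",[.14,.17,B],(184,231))]
def res(p): return np.concatenate([proj(n,world(p,q))[0]-u for n,q,u in feats(p)])
r=least_squares(res,[.65,0,.2,.08,.45],loss="soft_l1",f_scale=2)
print(r.x.round(4)); print(res(r.x).reshape(-1,2).round(1))
p=r.x
for n,q,u in (("bar",[-.112,0,.198],0),("dbar",[-.172-p[3],0,.115],0),("dhome",[-.172,0,.115],0)): print(n,world(p,q).round(4))
s=ctrl.get_state(); print(R.from_rotvec(s["tool_rot"]).as_matrix().round(3))
E
python3 fit.py
```

```text
[ 0.6984 -0.0581  0.2367  0.0908  0.3254]
[[-1.6 -1.9]
 [-0.8 -0.7]
 [ 3.  -0.2]
 [-1.6  2.4]
 [-0.2 -0.4]
 [ 1.1  0.5]
 [-1.8  0.7]
 [-0.2 -0. ]
 [ 1.8 -7.6]
 [-0.8  0.4]
 [ 0.8 -1.2]
 [ 2.6 -0.1]
 [-2.5 -0.2]]
bar [[ 0.5895 -0.0843  0.198 ]]
dbar [[ 0.443  -0.1197  0.115 ]]
dhome [[ 0.5312 -0.0984  0.115 ]]
[[ 0.953  0.303 -0.001]
 [ 0.303 -0.953  0.002]
 [-0.    -0.002 -1.   ]]
```

Careful with the scale: shifts go in shares of 750 mm and turns go in shares of 180 degrees. That gives: -0.403 m is -0.5373, 0.352 m is 0.4693, 0.071 rad is 0.0226.

Emit:
send_path(plan="0.4693,-0.5373,0,0.0226,0 | 0.4693,-0.5373,0,0.0226,0 | 0.4693,-0.5373,0,0.0226,0 | 0.4693,-0.5373,0,0.0226,0 | 0.4693,-0.5373,0,0.0226,0 | 0.4693,-0.5373,0,0.0226,0 | 0.4693,-0.5373,0,0.0226,0 | 0.4693,-0.5373,0,0.0226,0 | 0.4693,-0.5373,0,0.0226,0 | 0.4693,-0.5373,0,0.0226,0 | 0.4693,-0.5373,0,0.0226,0 | 0.4693,-0.5373,0,0.0226,0 | 0.4693,-0.5373,0,0.0226,0 | 0.4693,-0.5373,0,0.0226,0 | 0.4693,-0.5373,0,0.0226,0")

```text
time: 1.6
position: [0.4096, -0.1301, 0.1991]
tool_rot: [-3.12, -0.367, 0.001]
ft_force: [0.0, -0.8, 0.4]
grip_width: 0.007
grip_force: 0.0
```

```bash
cat > go.py <<'E'
import sys; from h import *
# shift in tool axes to world target; argv: x y z
s=ctrl.get_state(); m=R.from_rotvec(s["tool_rot"]).as_matrix()
d=np.array(list(map(float,sys.argv[1:4])))-s["position"]
print("shift",(m.T@d).round(4),"y-angle",np.arctan2(m[1,1],m[0,1]).round(4),"t",s["time"],"F",s["ft_force"].round(1),"q",s["joint_positions"].round(2))
E
python3 go.py .410 -.128 .095; python3 - <<'E'
from h import *
im=imaging.get_image("side")[:,:,::-1]
cv2.imwrite("pics/s1.png",cv2.resize(im[100:300,160:430],None,fx=2.9,fy=2.9,interpolation=cv2.INTER_CUBIC))
E
```

```text
shift [ 0.0009 -0.002   0.1041] y-angle -1.3368 t 1.6 F [ 0.  -0.8  0.4] q [ 0.84 -0.15 -0.53  1.94 -0.08  1.33 -1.01]
```

View pics/s1.png

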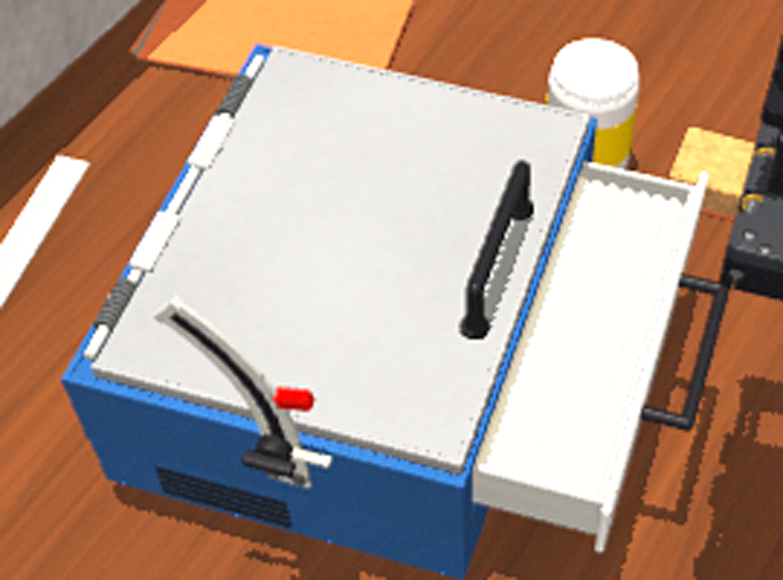

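The crop puts the cover bar's middle at side pixel (332,179), the clip at (261,238) and the drawer bar at (403,221). All three match the fit. Next I lower in front of the drawer bar.

Converted, 0.104 m is 0.1387, 0.05 m is 0.0667.

Emit:
send_path(plan="0,-0.0027,0.0667,0,0 | 0,-0.0027,0.1387,0,0 | 0,-0.0027,0.1387,0,0 | 0,-0.0027,0.1387,0,0 | 0,-0.0027,0.1387,0,0")

```text
time: 2.15
position: [0.4116, -0.1277, 0.0976]
tool_rot: [3.118, 0.37, 0.005]
ft_force: [0.7, -0.6, 1.0]
grip_width: 0.008
grip_force: 0.0
```

```bash
python3 go.py 0.515 -0.1022 .095
```

```text
shift [ 0.1065 -0.0006  0.0029] y-angle -1.3347 t 2.15 F [ 0.7 -0.6  1. ] q [ 0.83 -0.06 -0.57  2.08 -0.03  1.11 -1.06]
```

Converted, 0.095 m is 0.1267, 0.01 m is 0.0133.

Emit:
send_path(plan="0.0133,0,0,0,0 | 0.0267,0,0,0,0 | 0.04,0,0,0,0 | 0.0533,0,0,0,0 | 0.0667,0,0,0,0 | 0.08,0,0,0,0 | 0.0933,0,0,0,0 | 0.1067,0,0,0,0 | 0.1133,0,0,0,0 | 0.12,0,0,0,0 | 0.1267,0,0,0,0 | 0.1267,0,0,0,0")

```text
time: 3.35
position: [0.5052, -0.1043, 0.0969]
tool_rot: [3.119, 0.372, 0.006]
ft_force: [0.4, 0.1, 5.0]
grip_width: 0.002
grip_force: 2.5
```

```bash
python3 go.py 0.517 -0.1018 .095
```

```text
shift [0.0121 0.0003 0.002 ] y-angle -1.3333 t 3.35 F [0.4 0.1 5. ] q [ 0.73  0.16 -0.62  1.89  0.1   1.12 -1.26]
```

Converted, 0.006 m is 0.008, 0.003 m is 0.004.

Emit:
send_path(plan="0.004,0,0,0,0 | 0.008,0,0,0,0 | 0.008,0,0,0,0")

```text
time: 3.65
position: [0.5102, -0.1031, 0.0969]
tool_rot: [3.118, 0.372, 0.004]
ft_force: [-0.6, -0.6, 7.2]
grip_width: 0.007
grip_force: 3.2
```

Emit:
send_path(plan="0.004,0,0,0,0 | 0.008,0,0,0,0 | 0.008,0,0,0,0")

```text
time: 3.95
position: [0.5113, -0.1029, 0.0966]
tool_rot: [3.118, 0.37, -0.012]
ft_force: [-12.6, -2.1, 15.4]
grip_width: 0.006
grip_force: 8.0
```

```bash
python3 - <<'E'
from h import *
a=imaging.get_image("side")[100:300,160:430,::-1];b=imaging.get_image("top")[130:330,240:510,::-1]
cv2.imwrite("pics/s2.png",cv2.resize(np.vstack([a,b]),None,fx=1.5,fy=1.5))
E
```

```text
(no output)
```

View pics/s2.png

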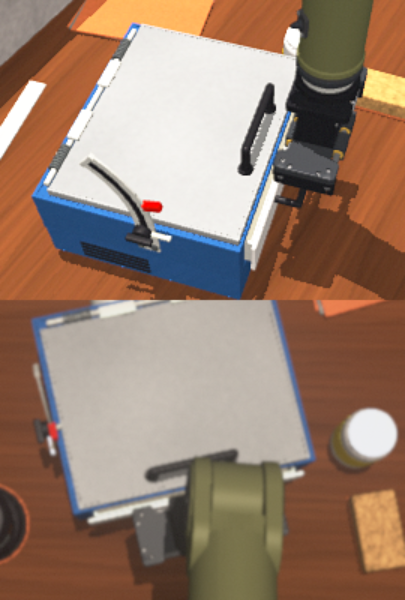

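The pictures show the drawer nearly in, with its front plate still about 10 mm proud, which is the catch. The gripper is clear of the cover, so I keep pushing.

Converted, 0.006 m is 0.008, 0.003 m is 0.004.

Emit:
send_path(plan="0.004,0,0,0,0 | 0.008,0,0,0,0 | 0.008,0,0,0,0")

```text
time: 4.35
position: [0.5183, -0.1019, 0.0967]
tool_rot: [3.117, 0.369, -0.008]
ft_force: [-10.0, -2.8, 14.2]
grip_width: 0.009
grip_force: 6.7
```

Emit:
send_path(plan="0.004,0,0,0,0 | 0.008,0,0,0,0 | 0.008,0,0,0,0")

```text
time: 4.65
position: [0.5241, -0.1008, 0.0967]
tool_rot: [3.117, 0.369, -0.008]
ft_force: [-9.0, -3.1, 12.8]
grip_width: 0.005
grip_force: 6.5
```

```bash
python3 go.py 0.517 -0.1018 .095
```

```text
shift [-0.0072 -0.0007  0.0018] y-angle -1.3352 t 4.65 F [-9.  -3.1 12.8] q [ 0.7   0.21 -0.63  1.85  0.14  1.14 -1.3 ]
```

```bash
python3 - <<'E'
from h import *
a=imaging.get_image("side")[100:300,230:430,::-1];b=imaging.get_image("top")[200:350,270:470,::-1]
cv2.imwrite("pics/s3.png",cv2.resize(np.vstack([a,b]),None,fx=1.7,fy=1.7,interpolation=cv2.INTER_CUBIC))
E
```

```text
(no output)
```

View pics/s3.png

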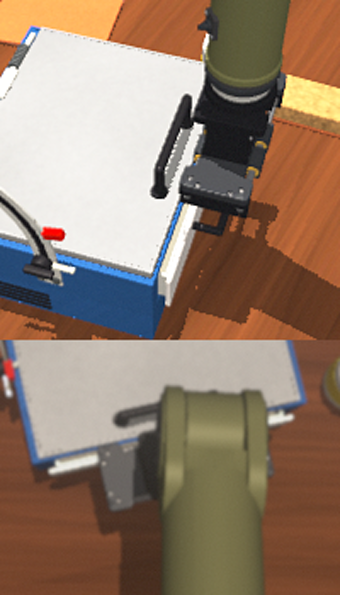

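```bash
python3 - <<'E'
from h import *
p=[.6984,-.0581,.2367]
for d in (0,.005,.01,.02,.03): print(d,proj("side",world(p,[[-.172-d,.06,.115],[-.14-d,.06,.115]])).round(1).tolist(),proj("top",world(p,[[-.14-d,.16,.12]])).round(1).tolist())
s=ctrl.get_state()["position"]; c,q=np.cos(p[2]),np.sin(p[2]); print("tcp local",c*(s[0]-p[0])+q*(s[1]-p[1]),-q*(s[0]-p[0])+c*(s[1]-p[1]))
E
```

```text
0 [[352.2, 234.7], [336.8, 230.7]] [[293.8, 273.3]]
0.005 [[354.6, 235.3], [339.2, 231.4]] [[294.3, 275.6]]
0.01 [[357.1, 235.9], [341.6, 232.0]] [[294.8, 278.0]]
0.02 [[361.9, 237.2], [346.4, 233.2]] [[295.8, 282.7]]
0.03 [[366.8, 238.4], [351.2, 234.4]] [[296.8, 287.3]]
tcp local -0.17946555076227758 -0.0006606508318881127
```

Converted, 0.004 m is 0.0053, 0.002 m is 0.0027.

Emit:
send_path(plan="0.0027,0,0,0,0 | 0.0053,0,0,0,0 | 0.0053,0,0,0,0")

```text
time: 5.05
position: [0.5286, -0.0997, 0.0967]
tool_rot: [3.117, 0.369, -0.006]
ft_force: [-6.1, -2.6, 9.7]
grip_width: 0.004
grip_force: 5.0
```

Emit:
send_path(plan="0.0027,0,0,0,0 | 0.0053,0,0,0,0 | 0.0053,0,0,0,0")

```text
time: 5.35
position: [0.5341, -0.0963, 0.0953]
tool_rot: [-3.119, -0.372, -0.001]
ft_force: [-0.5, -0.4, -0.1]
grip_width: 0.004
grip_force: 0.0
```

```bash
python3 - <<'E'
from h import *
a=imaging.get_image("side")[180:280,300:430,::-1]
cv2.imwrite("pics/s4.png",cv2.resize(a,None,fx=5,fy=5,interpolation=cv2.INTER_CUBIC))
E
```

```text
(no output)
```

View pics/s4.png

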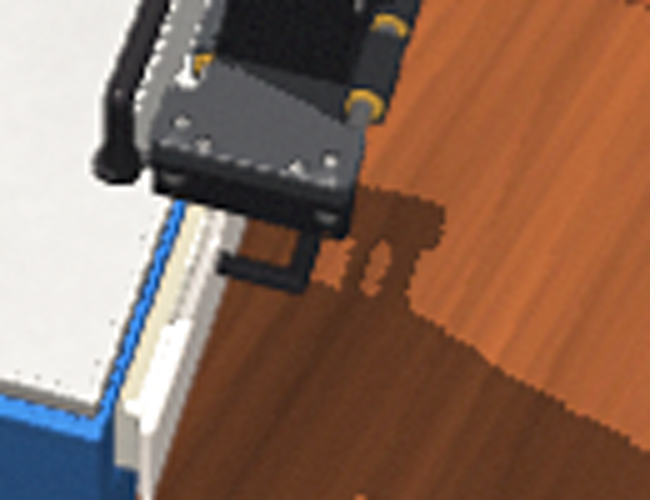

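The crop shows the drawer still about 10 mm out at the catch, with the bar corner at side pixel (361,238). The force dropped suddenly, so the fingertips have slipped past the bar. I'll lift gently, back off and push again from lower down.

Converted, -0.01 m is -0.0133, -0.005 m is -0.0067.

Emit:
send_path(plan="0,0,-0.0067,0,0 | 0,0,-0.0133,0,0 | 0,0,-0.0133,0,0")

```text
time: 5.7
position: [0.534, -0.0971, 0.1064]
tool_rot: [3.119, 0.371, 0.003]
ft_force: [0.2, -0.3, 0.0]
grip_width: 0.009
grip_force: 0.0
```

Emit:
send_path(plan="0,0,-0.0267,0,0 | 0,0,-0.0533,0,0 | 0,0,-0.0533,0,0 | 0,0,-0.0533,0,0")

```text
time: 6.1
position: [0.5334, -0.0972, 0.1454]
tool_rot: [3.119, 0.371, 0.001]
ft_force: [-0.1, -0.2, -0.5]
grip_width: 0.007
grip_force: 0.0
```

```bash
python3 - <<'E'
from h import *
im=imaging.get_image("side")[150:290,280:440,::-1]
cv2.imwrite("pics/s5.png",cv2.resize(im,None,fx=4,fy=4,interpolation=cv2.INTER_CUBIC))
E
```

```text
(no output)
```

View pics/s5.png

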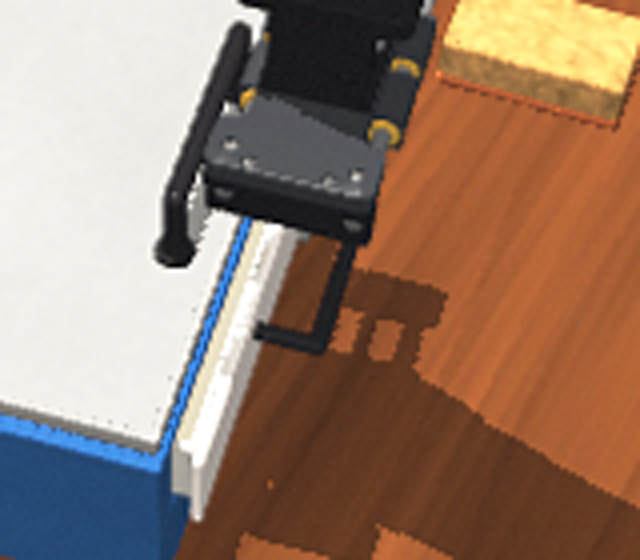

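The finger came free upward, so it had been in the gap behind the bar. The bar corner is still at about (361,237). I go back, lower, and push again.

Converted, 0.067 m is 0.0893, -0.06 m is -0.08.

Emit:
send_path(plan="-0.04,0,0,0,0 | -0.08,0,0,0,0 | -0.08,0,0,0,0 | -0.08,0,0.0533,0,0 | -0.08,0,0.0893,0,0 | -0.08,0,0.0893,0,0 | -0.08,0,0.0893,0,0")

```text
time: 6.85
position: [0.4749, -0.1107, 0.0781]
tool_rot: [-3.118, -0.372, 0.001]
ft_force: [0.9, -0.6, -0.7]
grip_width: 0.009
grip_force: 0.0
```

Emit:
send_path(plan="0.0107,0,0,0,0 | 0.0187,0,0,0,0 | 0.024,0,0,0,0 | 0.024,0,0,0,0")

```text
time: 7.25
position: [0.4937, -0.1066, 0.079]
tool_rot: [3.119, 0.372, 0.002]
ft_force: [0.2, 0.5, -0.3]
grip_width: 0.006
grip_force: 0.0
```

Emit:
send_path(plan="0.0053,0,0,0,0 | 0.0107,0,0,0,0 | 0.0107,0,0,0,0")

```text
time: 7.55
position: [0.5008, -0.1048, 0.0784]
tool_rot: [-3.119, -0.372, -0.001]
ft_force: [0.1, 0.3, 0.9]
grip_width: 0.003
grip_force: 0.0
```

Emit:
send_path(plan="0.0053,0,0,0,0 | 0.008,0,0,0,0 | 0.008,0,0,0,0")

```text
time: 7.85
position: [0.5035, -0.1043, 0.078]
tool_rot: [3.12, 0.37, -0.009]
ft_force: [-7.2, -1.4, 4.9]
grip_width: 0.004
grip_force: 3.5
```

Converted, 0.003 m is 0.004.

Emit:
send_path(plan="0.004,0,0,0,0 | 0.004,0,0,0,0")

```text
time: 8.05
position: [0.5049, -0.104, 0.0778]
tool_rot: [3.12, 0.37, -0.014]
ft_force: [-9.1, -0.9, 6.6]
grip_width: 0.006
grip_force: 4.7
```

Emit:
send_path(plan="0.004,0,0,0,0 | 0.004,0,0,0,0")

```text
time: 8.25
position: [0.5113, -0.1024, 0.0781]
tool_rot: [3.12, 0.371, -0.002]
ft_force: [-0.3, -0.0, 0.2]
grip_width: 0.005
grip_force: 0.3
```

Emit:
send_path(plan="0.004,0,0,0,0 | 0.004,0,0,0,0")

```text
time: 8.45
position: [0.5127, -0.1021, 0.0779]
tool_rot: [3.12, 0.37, -0.008]
ft_force: [-6.3, -1.6, 3.2]
grip_width: 0.006
grip_force: 3.4
```

Emit:
send_path(plan="0.004,0,0,0,0 | 0.004,0,0,0,0")

```text
time: 8.65
position: [0.5127, -0.1021, 0.0778]
tool_rot: [3.119, 0.37, -0.018]
ft_force: [-14.3, -2.8, 10.8]
grip_width: 0.004
grip_force: 7.3
```

The catch snapped over and the drawer is against a hard stop. Next: back off, rise, turn the gripper, and check.

Converted, -0.19 m is -0.2533, -0.15 m is -0.2, 1.57 rad is 0.4997.

Emit:
send_path(plan="-0.04,0,0,0,0 | -0.04,0,-0.0667,0,0 | -0.04,0,-0.1333,0,0 | -0.04,0,-0.2,0,1 | -0.04,0,-0.2533,0,1 | -0.04,0,-0.2533,0.0477,1 | -0.04,0,-0.2533,0.0955,1 | -0.04,0,-0.2533,0.1432,1 | -0.04,0,-0.2533,0.191,1 | -0.04,0,-0.2533,0.2387,1 | -0.04,0,-0.2533,0.2865,1 | -0.04,0,-0.2533,0.3342,1 | -0.04,0,-0.2533,0.382,1 | -0.04,0,-0.2533,0.4297,1 | -0.04,0,-0.2533,0.4775,1 | -0.04,0,-0.2533,0.4997,1 | -0.04,0,-0.2533,0.4997,1 | -0.04,0,-0.2533,0.4997,1")

```text
time: 10.45
position: [0.4846, -0.1072, 0.2705]
tool_rot: [-2.488, 1.909, -0.01]
ft_force: [-0.1, 0.1, 0.2]
grip_width: 0.998
grip_force: 0.0
```

```bash
python3 go.py .5895 -.0843 .25;  python3 - <<'E'
from h import *
a=imaging.get_image("side")[100:290,180:430,::-1];
cv2.imwrite("pics/s6.png",cv2.resize(a,None,fx=3,fy=3,interpolation=cv2.INTER_CUBIC))
E
```

```text
shift [ 0.005  -0.107   0.0214] y-angle -2.8797 t 10.45 F [-0.1  0.1  0.2] q [ 1.34 -0.02 -1.14  1.68 -0.02  1.46 -2.68]
```

View pics/s6.png

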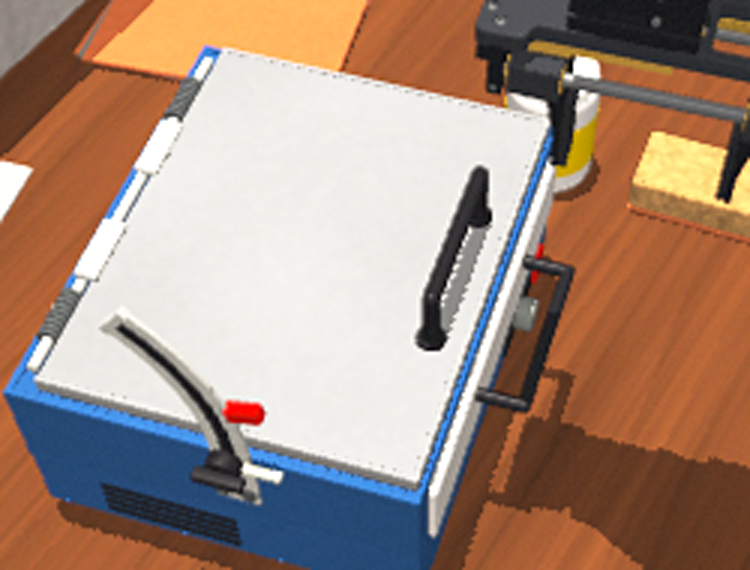

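The drawer is now flush, with its bar at about (365,212) in the full image. The wrist turned toward its limit, so I turn it the other way to the equivalent grasp.

Converted, -2.1 rad is -0.6685.

Emit:
send_path(plan="0,0,0,-0.0477,1 | 0,0,0,-0.0955,1 | 0,0,0,-0.1432,1 | 0,0,0,-0.191,1 | 0,0,0,-0.2387,1 | 0,0,0,-0.2865,1 | 0,0,0,-0.3342,1 | 0,0,0,-0.382,1 | 0,0,0,-0.4297,1 | 0,0,0,-0.4775,1 | 0,0,0,-0.5252,1 | 0,0,0,-0.573,1 | 0,0,0,-0.6207,1 | 0,0,0,-0.6685,1 | 0,0,0,-0.7162,1 | 0,0,0,-0.7639,1 | 0,0,0,-0.8117,1 | 0,0,0,-0.8594,1 | 0,0,0,-0.9072,1 | 0,0,0,-0.9549,1")

```text
time: 12.5
position: [0.4843, -0.108, 0.2704]
tool_rot: [2.074, 2.352, 0.009]
ft_force: [0.3, 0.1, -0.3]
grip_width: 1.001
grip_force: 0.0
```

Emit:
send_path(plan="0,0,0,-0.035,1 | 0,0,0,-0.035,1 | 0,0,0,-0.035,1")

```text
time: 12.8
position: [0.4841, -0.1079, 0.2703]
tool_rot: [1.952, 2.454, 0.008]
ft_force: [0.2, -0.2, 0.8]
grip_width: 0.999
grip_force: 0.0
```

```bash
python3 go.py .5895 -.0843 .25
```

```text
shift [-0.0007  0.1079  0.0211] y-angle 0.2268 t 12.8 F [ 0.2 -0.2  0.8] q [ 1.28 -0.02 -1.09  1.69 -0.02  1.46  0.42]
```

Converted, 0.108 m is 0.144, 0.091 m is 0.1213, -0.01 rad is -0.0032.

Emit:
send_path(plan="-0.0013,0.0533,0,-0.0032,1 | -0.0013,0.1067,0,-0.0032,1 | -0.0013,0.144,0,-0.0032,1 | -0.0013,0.144,0,-0.0032,1 | -0.0013,0.144,0.0533,-0.0032,1 | -0.0013,0.144,0.0933,-0.0032,1 | -0.0013,0.144,0.1213,-0.0032,1 | -0.0013,0.144,0.1213,-0.0032,1 | -0.0013,0.144,0.1213,-0.0032,1")

```text
time: 13.7
position: [0.5895, -0.0849, 0.1805]
tool_rot: [1.94, 2.465, 0.006]
ft_force: [0.2, -1.0, 0.7]
grip_width: 0.997
grip_force: 0.0
```

```bash
python3 go.py .5895 -.0843 .179
```

```text
shift [0.0006 0.0001 0.0015] y-angle 0.2374 t 13.7 F [ 0.2 -1.   0.7] q [ 0.98  0.41 -1.11  1.6   0.37  1.36  0.06]
```

Emit:
send_path(plan="0,0,0,0,0 | 0,0,0,0,0 | 0,0,0,0,0 | 0,0,0,0,0 | 0,0,0,0,0 | 0,0,0,0,0 | 0,0,0,0,0 | 0,0,0,0,0", force=30)

```text
time: 14.5
position: [0.5897, -0.0845, 0.1798]
tool_rot: [1.938, 2.466, 0.007]
ft_force: [0.6, 0.0, -0.2]
grip_width: 0.356
grip_force: 0.0
```

```bash
python3 go.py .5895 -.0843 .179
```

```text
shift [ 0.0003 -0.0001  0.0008] y-angle 0.2389 t 14.5 F [ 0.6  0.  -0.2] q [ 0.97  0.41 -1.11  1.6   0.37  1.36  0.06]
```

Emit:
send_path(plan="0,0,0,0,0 | 0,0,0,0,0 | 0,0,0,0,0 | 0,0,0,0,0 | 0,0,0,0,0 | 0,0,0,0,0", force=30)

```text
time: 15.1
position: [0.5912, -0.0842, 0.1811]
tool_rot: [1.936, 2.464, 0.01]
ft_force: [4.2, 0.9, 5.3]
grip_width: 0.005
grip_force: 2.7
```

Emit:
send_path(plan="0,0.0027,-0.0127,0,0 | 0,0.006,-0.0253,0,0 | 0,0.01,-0.038,0,0 | 0,0.0143,-0.0501,0,0 | 0,0.0143,-0.0501,0,0")

```text
time: 15.6
position: [0.6009, -0.0817, 0.2191]
tool_rot: [1.937, 2.465, 0.009]
ft_force: [0.4, 0.1, -0.1]
grip_width: 0.003
grip_force: 0.0
```

```bash
python3 - <<'E'
from h import *
s=ctrl.get_state(); P=s["position"]; print(P)
z=np.array([0,0,1])
out=[]
for n,(r,c,h,w) in {"side":(100,250,160,160),"top":(150,290,160,160)}.items():
    im=imaging.get_image(n)[:,:,::-1].copy()
    k=5 if n=="side" else 5
    a=cv2.resize(im[r:r+h,c:c+w],None,fx=2.5,fy=2.5,interpolation=cv2.INTER_CUBIC)
    for q,col in ((P,(0,0,255)),(P+.019*z,(0,255,0)),(P+.07*z,(255,0,255))):
        u=proj(n,q)[0]; print(n,u.round(1)); cv2.circle(a,tuple(int(v) for v in (u-[c,r])*2.5),3,col,1)
    out.append(a)
cv2.imwrite("pics/s7.png",np.hstack(out))
E
```

```text
[ 0.60085735 -0.08170027  0.21907358]
side [327.1 169.7]
side [327.2 162.8]
side [327.4 143.1]
top [367.8 231.9]
top [368.6 230.6]
top [370.6 226.6]
```

View pics/s7.png

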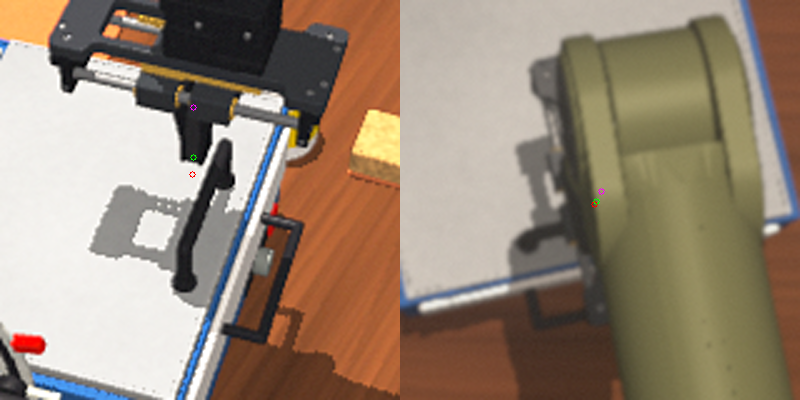

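The picture shows the fingertips about 13 mm above the reported TCP (crop tip at y=163, predicted 174), and the cover still shut. I regrasp lower.

Converted, 0.057 m is 0.076, 0.03 m is 0.04.

Emit:
send_path(plan="0,-0.0147,0,0,1 | 0,-0.0147,0,0,1 | 0,-0.0147,0,0,1 | 0,-0.0147,0,0,1 | 0,-0.0147,0,0,1 | 0,-0.0147,0,0,1 | 0,-0.0147,0,0,1 | 0,-0.0147,0.04,0,1 | 0,-0.0147,0.076,0,1 | 0,-0.0147,0.076,0,1 | 0,-0.0147,0.076,0,1")

```text
time: 16.8
position: [0.5896, -0.0845, 0.1608]
tool_rot: [1.938, 2.467, 0.007]
ft_force: [0.2, -0.6, 0.4]
grip_width: 0.923
grip_force: 0.0
```

Emit:
send_path(plan="0,0,0,0,0 | 0,0,0,0,0 | 0,0,0,0,0 | 0,0,0,0,0 | 0,0,0,0,0 | 0,0,0,0,0 | 0,0,0,0,0 | 0,0,0,0,0 | 0,0,0,0,0 | 0,0,0,0,0 | 0,0,0,0,0 | 0,0,0,0,0 | 0,0,0,0,0 | 0,0,0,0,0", force=30)

```text
time: 18.2
position: [0.593, -0.0837, 0.1606]
tool_rot: [1.934, 2.463, 0.017]
ft_force: [10.4, 1.5, -6.9]
grip_width: 0.124
grip_force: 30.0
```

```bash
python3 go.py .5895 -.0843 .162
```

```text
shift [ 0.0003 -0.0036 -0.0015] y-angle 0.2394 t 18.2 F [10.4  1.5 -6.9] q [ 0.97  0.42 -1.1   1.62  0.39  1.32  0.05]
```

The grip holds: width about 11 mm at 30 N. Lifting along the arc, with 4 mm of centring correction.

Converted, -0.0376 m is -0.0501, 0.004 m is 0.0053.

Emit:
send_path(plan="0,0.0053,0,0,0 | 0,0.0067,-0.0063,0,0 | 0,0.008,-0.0127,0,0 | 0,0.0096,-0.0187,0,0 | 0,0.0113,-0.0253,0,0 | 0,0.0133,-0.032,0,0 | 0,0.0153,-0.038,0,0 | 0,0.0173,-0.044,0,0 | 0,0.0196,-0.0501,0,0 | 0,0.0196,-0.0501,0,0", force=40)

```text
time: 19.2
position: [0.6032, -0.0813, 0.1987]
tool_rot: [1.938, 2.467, 0.005]
ft_force: [-3.0, -0.8, -6.4]
grip_width: 0.123
grip_force: 40.0
```

```bash
python3 go.py 0 0 0
```

```text
shift [ 0.2219 -0.5679  0.1953] y-angle 0.2387 t 19.2 F [-3.  -0.8 -6.4] q [ 0.94  0.43 -1.1   1.54  0.38  1.41  0.05]
```

Converted, -0.036 m is -0.048, -0.032 m is -0.0427.

Emit:
send_path(plan="0,0.0027,-0.0061,0,0 | 0,0.0049,-0.012,0,0 | 0,0.0073,-0.018,0,0 | 0,0.01,-0.024,0,0 | 0,0.0127,-0.03,0,0 | 0,0.016,-0.036,0,0 | 0,0.0193,-0.0427,0,0 | 0,0.0224,-0.048,0,0 | 0,0.0224,-0.048,0,0 | 0,0.0224,-0.048,0,0", force=40)

```text
time: 20.2
position: [0.6191, -0.0775, 0.2347]
tool_rot: [1.939, 2.467, 0.005]
ft_force: [-6.4, -1.8, -5.1]
grip_width: 0.123
grip_force: 40.0
```

```bash
python3 - <<'E'
from h import *
p=[.6984,-.0581,.2367]
a=imaging.get_image("side")[170:290,180:320,::-1]
for t in(.25,.3,.325,.35,.4): print(t,proj("side",world(p,[.128-.168*np.cos(t),.172,.15+.168*np.sin(t)])).round(1))
s=ctrl.get_state(); P=s["position"]-[p[0],p[1],0]; x=np.cos(p[2])*P[0]+np.sin(p[2])*P[1]; z=P[2]+.198-.1605
print("theta from x, z:",np.arccos((.128-x)/.2448)-.1974, np.arcsin((z-.15)/.2448)-.1974, s["ft_force"].round(1))
cv2.imwrite("pics/s8.png",cv2.resize(a,None,fx=5,fy=5,interpolation=cv2.INTER_CUBIC))
E
```

```text
0.25 [[263.4 241.3]]
0.3 [[261.7 238.4]]
0.325 [[260.8 237. ]]
0.35 [[259.8 235.5]]
0.4 [[257.7 232.6]]
theta from x, z: 0.34469494310277926 0.32513121197953987 [-6.8 -1.7 -5.4]
```

View pics/s8.png

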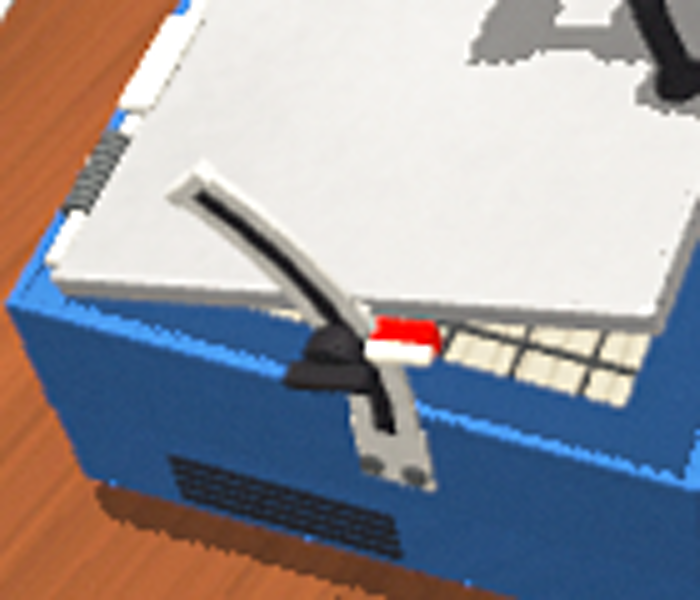

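The pointer, at about (260,240) in the full image, lies across the clip's face, and the clip is unmoved at (261,237). The pixel shift gives a cover angle of about 0.31–0.34 against a mark of about 0.32. I hold, check that it is steady, and hand in.

Emit:
send_path(plan="0,0,0,0,0 | 0,0,0,0,0 | 0,0,0,0,0 | 0,0,0,0,0 | 0,0,0,0,0 | 0,0,0,0,0")

```text
time: 20.85
position: [0.619, -0.0774, 0.2346]
tool_rot: [1.939, 2.467, 0.005]
ft_force: [-5.8, -1.5, -5.2]
grip_width: 0.124
grip_force: 40.0
```

```bash
python3 - <<'E'
from bench import ctrl, imaging, close_job
print(close_job())
E
```

```text
the job is handed in; nothing more can be done
None
```

The filter drawer is home past its catch, and the gripper is holding the cover steady by its handle with the pointer on the red clip (about 0.32 rad by my measurement). The job was handed in at about 21 s; no verdict came back.

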